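Screw the lid on the storage jar

ROBOT

A 7-joint arm with a two-finger parallel gripper is mounted at the origin on a cart in front of the work surface, level with it; the furniture and walls round the work are solid. World frame = base frame: x ahead of the robot, y to its left, z up, the work surface at z = 0. Lengths are in m, angles in rad, forces in N, time in s.
With the tool pointing down it reaches from about 0.425 to 0.925 m from the base axis. Payload 6.8 kg.
Tool frame: the origin (TCP) lies midway between the tips of the shut fingers; the grasp point (between the pads) lies 19 mm behind it; z points along the fingers, x is the direction in which the jaws open and shut, and the axes are right-handed (so a half turn about z gives the same grasp; the last joint's range is limited). The gripper opens to 85 mm and grips with 20 to 120 N. Pads are 22 mm wide; open, the fingers measure 114 mm over their backs; the gripper's body (76 mm by 85 mm) begins 54 mm behind the grasp point. The pads swing forward as they close: fully open they stand 13 mm farther back than shut.
Start: joints at [-0.108, 0.477, 0.022, 1.555, -0.011, 1.109, -0.083], TCP at [0.675, 0, 0.231] pointing down, gripper open.
Joint ranges: [-2.96, 2.96], [-0.34, 2.1], [-1.41, 1.46], [0.24, 2.44], [-1.37, 4.51], [0.17, 1.92], [-2.96, 2.96]. Speed limits (rad/s): [2.39, 2.39, 3.14, 3.14, 3.14, 3.14, 3.14].

INTERFACE

Orientations are given as a rotation vector (axis times angle).
In Python, from bench import r gives the robot as it stands. The module is installed in compiled form; this text tells all that it offers.
- The arm moves only by the shell command python3 -m pendant 'ROWS' [OPENING] [FORCE]. ROWS is text: rows parted by semicolons, each of 4 numbers parted by spaces: the shift along the tool's x, y, z in cm, then the turn about the tool's z in degrees. A call has 1 to 8 rows; each row shifts and turns the pose as measured when the row begins, along the tool's axes as they then stand; what a row does not reach is not made up. A row lasts 1/12 s, in which the tool goes at most 41.7 mm and 7.16 degrees, less where a joint would pass 70% of its speed; a pose out of reach is approached as far as the arm can. A call with a gripper value outside its range is refused whole. OPENING is the closure in counts, from 0 (fully open) to 255 (shut), set as the call begins (- or left out, the last holds). The fingers move at their own pace and stop on an object; FORCE is the grip in N (left out, the last holds). Time passes only in rows, so rows that do not move let the fingers close. It gives the time, the measured TCP pose, the force and the opening at its end, in the units of the state.
- r.get_obs(): the state, without advancing time (a new reading comes with each control period).
- r.grab_frame(name): name is "scene" or "side" or "wrist"; returns a dict with "color" (400x640x3 uint8, red, green, blue), "fx", "fy", "cx", "cy" (pixels), "R" (3x3) and "t" (3): a world point X has camera coordinates R X + t; the wrist camera has in their place "hand_eye" (4x4, takes a point from camera to tool coordinates, whose origin is the TCP and whose axes are the tool frame's). Camera axes: x right, y down, z forward; pixel columns grow to the right and rows downward; lengths in m; the calibration is good to about 2 mm. A picture is of the moment at which its call begins: read the wrist's pose just before it. There is no depth.
- r.hand_in(): hands the job in, once; it reports no verdict.
The state is a dict: "clock": time; "joints": joint angles; "qvel": joint speeds; "tau": joint torques, N m; "tcp_pos": TCP position; "orientation": TCP orientation; "contact_force": force on the tool from outside, world axes, zero at the start; "moment": the same for the moment, N m; "grip_width": finger opening in m.
Only numpy, scipy, OpenCV 4.12 (cv2) and the standard library are available. Lean on these libraries where they do the work, as an engineer would, in place of code of your own. Each camera call takes 0.05 s, during which the arm holds its last target.

TASK

Close the blue storage jar in its rubber holder with its red-knobbed screw lid. Set the lid on the mouth, turn it gently backwards (anticlockwise seen from above) until you feel it drop into the thread, then screw it clockwise until it is fully down at its stop, and let go. Use little force: the jar gives in its soft holder and must not be pushed down or twisted hard, and the other things on the worktop are to stay where they are.

Things in the scene. Friction and masses are not known exactly. Their poses are not given: they have to be found in the camera images.
- lid: Aluminium screw lid, upright on the worktop at first. Origin: centre of its lower edge; z up its axis. Skirt 62 mm across, 27.5 mm high, hollow below. Inside are three round lugs 120 degrees apart (the first at +x), 4.4 mm thick, centred 5 mm above the lower edge. About 50 to 100 g.
- lid_knob (a point): Centre of the lid's round red knob, 38 mm across and 24 mm high (from 27.5 to 51.5 mm above the lid's lower edge; this point is at 39.5 mm). Grip it across, at any yaw.
- holder: Black round holder fixed to the worktop, foot 112 mm across, 48 mm high. The jar (blue, 72 mm across, white threaded neck) stands upright in its rubber lining, on the holder's axis. Origin: centre of the underside, on the worktop; z up the jar's axis; x and y mean nothing. Jar shoulder at 88 mm. Each step of the lid below is given as height of its lower edge over this origin.
- jar_mouth (a point): Top centre of the jar's white neck, 123 mm above the holder's origin. The neck is 35 mm across here and widens to 43 mm 6 mm lower, so it centres the lid by itself. Axes as the holder's.
- jar_thread (a point): On the jar's axis, 115 mm up, level with the tops of three equal thread ridges (53 mm across) round the neck. Their starts lie 120 degrees apart at an UNKNOWN angle, which this pose does not tell. With its lugs on top of the ridges the lid's lower edge is at 110 to 112 mm (115 if on an end post); clockwise turning there only ends against a post.
- thread_entry (a point): On the jar's axis, 103.5 mm up: height of the lid's lower edge once it has dropped. Less than 120 degrees of anticlockwise turning (from above) brings the lugs to the gaps, where they can sink about 8 mm; a gap gives a lug about 10 degrees of play, and beyond it a hard post stops anticlockwise turning.
- thread_home (a point): On the jar's axis, 99 mm up: height of the lid's lower edge when fully screwed down. From the gap it screws clockwise about 60 to 75 degrees, sinking 4.6 mm, to a hard stop.
- jar_press (a joint): How far the jar is pushed down into its holder, m: 0 free, positive down; spring of 2000 N/m (1 mm per 2 N), so it lowers everything on the jar by that much. Over 0.010 (20 N) is too hard.
- jar_twist (a joint): How far the jar is twisted in its holder, rad, anticlockwise from above positive, 0 free; spring of 2 N m per rad. Over 0.25 either way (0.5 N m) is too hard.
- mug: Speckled cream mug with a handle, 81x120x94 mm, bystander; origin centre of its underside.
- spice: Small spice jar with a green cap, 46 mm across, 106 mm high, bystander; origin centre of its underside.
- orange: Orange, 77 mm, bystander; origin at the middle of its underside.
- spoon: Steel spoon 191 mm long lying on the worktop, bystander; origin at the middle of its underside.
Things that resemble listed ones, but are neither listed nor needed, are in the scene too. Of the things shaped like the holder, the black one is meant.

How it is judged:
By the outcome, as a careful person would: the job done as asked, in the order asked, and still so for the second after the job is handed in, with the robot touching nothing.
It also fails if it takes over 64 s, if anything falls off the work surface, if the arm or the gripper's body presses on something with over 40 N, if the wrist force passes 120 N, or if a joint passes its speed limit or range.

## Working session

There is one attempt and no reset: what is moved stays moved. The work goes in short steps, Python scripts to look and compute and a shell command to move; the robot and the scene stay as the last step left them, time stands still between calls to the robot, and variables do not carry over. Pictures are saved under pics/ and viewed, and the job is handed in when it is done.

```bash
mkdir -p pics; cat > h.py <<'E'
import numpy as np,cv2
from bench import r
from scipy.spatial.transform import Rotation as Ro
def grab(n,fn):
    o=r.get_obs();f=r.grab_frame(n)
    cv2.imwrite('pics/'+fn+'.png',f['color'][:,:,::-1])
    if n=='wrist':
        T=np.eye(4);T[:3,:3]=Ro.from_rotvec(o['orientation']).as_matrix();T[:3,3]=o['tcp_pos']
        M=T@np.array(f['hand_eye']);R=M[:3,:3].T;t=-R@M[:3,3]
    else:R=np.array(f['R']);t=np.array(f['t'])
    K=np.array([[f['fx'],0,f['cx']],[0,f['fy'],f['cy']],[0,0,1]])
    np.savez('pics/'+fn+'.npz',R=R,t=t,K=K)
    return f['color'],R,t,K
def load(fn):
    d=np.load('pics/'+fn+'.npz');return cv2.imread('pics/'+fn+'.png')[:,:,::-1],d['R'],d['t'],d['K']
def ray(u,v,R,t,K):
    d=R.T@np.linalg.inv(K)@[u,v,1];return -R.T@t,d/np.linalg.norm(d)
def onz(u,v,z,R,t,K):
    c,d=ray(u,v,R,t,K);return c+d*(z-c[2])/d[2]
def proj(X,R,t,K):
    p=K@(R@np.array(X)+t);return p[:2]/p[2]
def st():
    o=r.get_obs();
    for k in('clock','joints','tcp_pos','orientation','contact_force','moment','grip_width'):print(k,np.round(o[k],4))
E
python3 - <<'E'
from h import *
st()
for n in('scene','side','wrist'):
    c,R,t,K=grab(n,n+'0'); print(n,(-R.T@t).round(3),K[0,0])
E
```

```text
clock 0.0
joints [-0.1081  0.4778  0.0223  1.5564 -0.0115  1.1093 -0.0831]
tcp_pos [ 0.6744 -0.      0.2303]
orientation [ 3.1414e+00  1.0000e-04 -2.9000e-03]
contact_force [-0.142   0.2932  0.1213]
moment [0.0339 0.0062 0.0519]
grip_width 0.0852
scene [ 0.249 -0.567  1.115] 443.16304999023686
side [ 0.02  -0.444  1.143] 471.43292202579255
wrist [0.675 0.083 0.373] 341.733088942595
```

View pics/scene0.png

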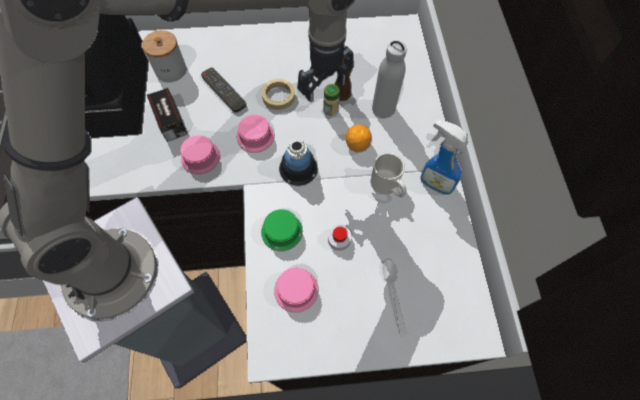

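View pics/side0.png

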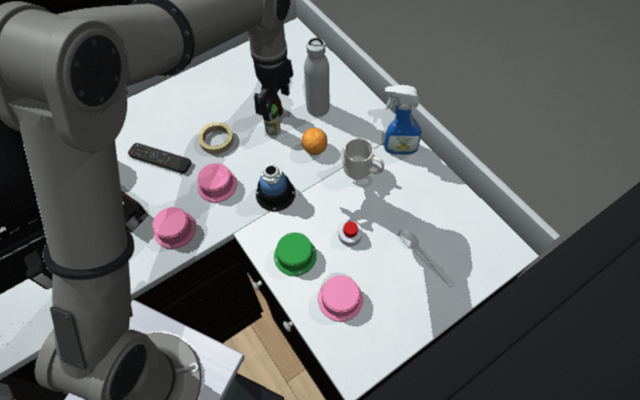

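View pics/wrist0.png

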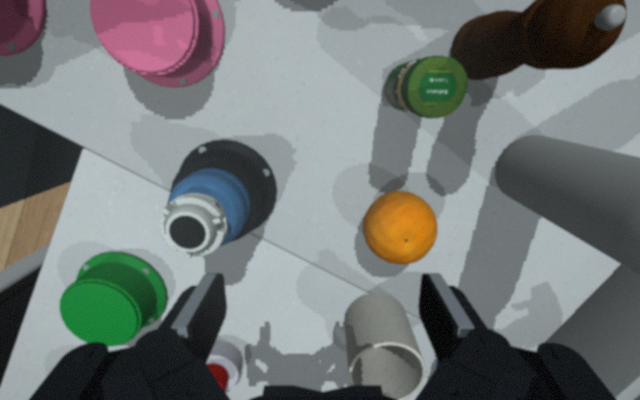

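Wrist view: the jar's mouth is at about (188,232) and the black holder at (240,185). The lid is cut off at (222,370). Holder-shaped things in the scene view: pink at (200,153), (255,133) and (296,288), green at (282,228), black at (298,165). The black one, which holds the blue jar, is the one meant. The only red-knobbed silver lid is at (340,237). I'll measure both and confirm with one crop.

```bash
python3 - <<'E'
from h import *
rays=[]
for n in('scene0','side0'):
    c,R,t,K=load(n); hsv=cv2.cvtColor(c,cv2.COLOR_RGB2HSV)
    m=(((hsv[...,0]<6)|(hsv[...,0]>174))&(hsv[...,1]>190)&(hsv[...,2]>100)).astype(np.uint8)
    nn,l,s,ce=cv2.connectedComponentsWithStats(m)
    i=1+np.argmax(s[1:,4]);print(n,s[i],ce[i]);rays.append(ray(*ce[i],R,t,K)); print(onz(*ce[i],0.0395,R,t,K).round(4))
A=sum(np.eye(3)-np.outer(d,d) for c,d in rays);b=sum((np.eye(3)-np.outer(d,d))@c for c,d in rays)
print('tri',np.linalg.solve(A,b).round(4))
# jar mouth from wrist: dark opening
c,R,t,K=load('wrist0');g=c.max(2)
m=np.zeros(g.shape,np.uint8);m[205:255,155:222]=(g[205:255,155:222]<75)
nn,l,s,ce=cv2.connectedComponentsWithStats(m)
for i in range(1,nn):
    if s[i,4]>100:print(s[i],ce[i],onz(*ce[i],0.123,R,t,K).round(4))
a=cv2.resize(load('scene0')[0][120:260,230:390],None,fx=3.5,fy=3.5,interpolation=cv2.INTER_CUBIC)
b=cv2.resize(c[130:270,130:300],None,fx=3,fy=3,interpolation=cv2.INTER_CUBIC)
b=cv2.resize(b,(240,int(b.shape[0]*240/b.shape[1])))
out=np.zeros((490,800,3),np.uint8);out[:490,:560]=a;out[:b.shape[0],560:]=b
cv2.imwrite('pics/crop0.png',out[:,:,::-1])
E
```

```text
scene0 [334 228  12  13 133] [339.59398496 233.88721805]
[ 0.5352 -0.266   0.0395]
side0 [344 222  13  13 129] [350.12403101 228.13178295]
[ 0.5377 -0.2655  0.0395]
tri [ 0.5336 -0.2674  0.047 ]
[171 217  33  31 798] [187.02506266 231.78446115] [ 0.5665 -0.0264  0.123 ]
```

View pics/crop0.png

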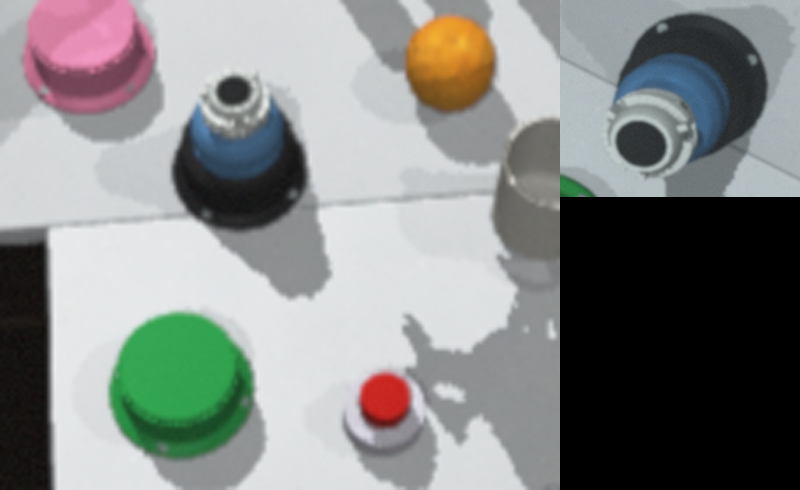

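The crop confirms both: the blue jar with its white neck in the black holder, and the red-knobbed aluminium lid. I'm moving towards the lid and will stop short for a close wrist view.

```bash
python3 -m pendant '-2.3 3 0 0;-2.3 3 0 0;-2.3 3 0 0;-2.3 3 0 0;-2.3 3 0 0;-2.3 3 0 0;0 0 0 0' 90 25
python3 - <<'E'
from h import *
st(); c,R,t,K=grab('wrist','wrist1'); print(proj([.535,-.266,.0515],R,t,K))
c,R,t,K=load('scene0')
for u,v,z in((282,222,.05),(296,286,.05),(388,170,.09)):print(onz(u,v,z,R,t,K).round(3))
E
```

```text
clock: 0.73
tcp_pos: [0.5307, -0.1829, 0.2264]
orientation: [-3.139, -0.013, 0.009]
contact_force: [-0.6, -1.0, -0.2]
grip_width: 0.0551
clock 0.7333
joints [ 0.1606  0.2983  0.0749  1.8365 -0.0275  1.014   0.2549]
tcp_pos [ 0.5307 -0.1829  0.2264]
orientation [-3.1388 -0.0127  0.0091]
contact_force [-0.6052 -1.0087 -0.2323]
moment [-0.0577  0.0355 -0.0554]
grip_width 0.0551
[326.83611259 256.71698156]
[ 0.43  -0.156  0.05 ]
[ 0.365 -0.317  0.05 ]
[ 0.734 -0.209  0.09 ]
```

View pics/wrist1.png

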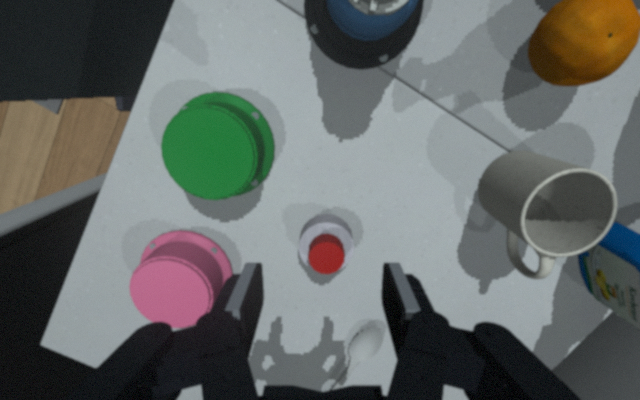

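The lid is in clear view, knob at (326,254). The green holder, (217,150), and the pink one, (175,285), are well clear of it. I'm refining the knob position.

```bash
python3 - <<'E'
from h import *
c,R,t,K=load('wrist1'); hsv=cv2.cvtColor(c,cv2.COLOR_RGB2HSV)
m=(((hsv[...,0]<6)|(hsv[...,0]>174))&(hsv[...,1]>170)).astype(np.uint8)
nn,l,s,ce=cv2.connectedComponentsWithStats(m);i=1+np.argmax(s[1:,4]);print(s[i],ce[i]);
P=onz(*ce[i],0.048,R,t,K);print(P)
o=r.get_obs();Rt=Ro.from_rotvec(o['orientation']).as_matrix()
print('tool delta to grip', Rt.T@(np.array([P[0],P[1],.029])-o['tcp_pos']), Rt[:,2],'tilt')
E
```

```text
[310 241  33  32 781] [326.1446863  256.97055058]
[ 0.53432683 -0.26813001  0.048     ]
tool delta to grip [0.00133559 0.08940395 0.19707798] [-0.00420036  0.00455312 -0.99998081] tilt
```

```bash
python3 -m pendant '0 3 0 0;0 3 0 0;0 2.5 3 0;0 0 3 0;0 0 3 0;0 0 0 0'; python3 - <<'E'
from h import *
o=r.get_obs();Rt=Ro.from_rotvec(o['orientation']).as_matrix()
print((Rt.T@(np.array([.5345,-.268,.029])-o['tcp_pos'])).round(4),Rt[:,2].round(4),o['joints'].round(2))
grab('wrist','wrist2')
E
```

```text
clock: 1.28
tcp_pos: [0.5395, -0.2638, 0.1354]
orientation: [-3.137, -0.026, -0.007]
contact_force: [-1.5, 0.8, -1.5]
grip_width: 0.0551
[-0.0056  0.0046  0.1063] [ 0.0045  0.0048 -1.    ] [ 0.28  0.46  0.09  1.83 -0.06  0.85  0.42]
```

View pics/wrist2.png

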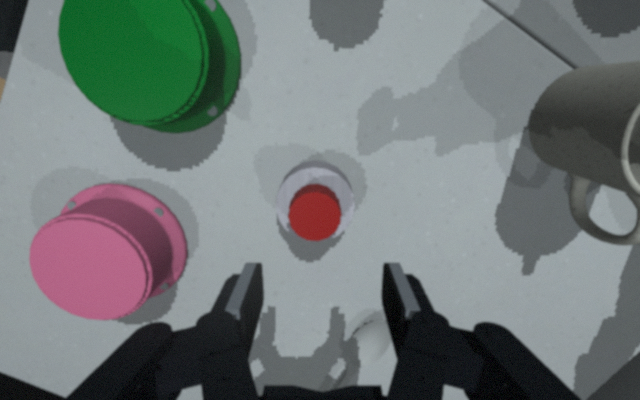

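The knob is at (315,212), between the jaw lines; it needs a shift of about -6 mm in x and +5 mm in y. I'm descending above it.

```bash
python3 -m pendant '-0.5 0.4 2 0;0 0 2 0;0 0 1.5 0;0 0 0 0;0 0 0 0'; python3 - <<'E'
from h import *
o=r.get_obs();Rt=Ro.from_rotvec(o['orientation']).as_matrix()
print((Rt.T@(np.array([.5345,-.268,.029])-o['tcp_pos'])).round(4),Rt[:,2].round(4),o['joints'].round(2))
c,R,t,K=grab('wrist','wrist3');hsv=cv2.cvtColor(c,cv2.COLOR_RGB2HSV)
m=(((hsv[...,0]<6)|(hsv[...,0]>174))&(hsv[...,1]>170)).astype(np.uint8)
nn,l,s,ce=cv2.connectedComponentsWithStats(m);i=1+np.argmax(s[1:,4]);print(s[i],ce[i],onz(*ce[i],.048,R,t,K))
E
```

```text
clock: 1.75
tcp_pos: [0.5456, -0.2644, 0.0902]
orientation: [-3.138, -0.038, -0.03]
contact_force: [0.4, -0.3, 0.6]
grip_width: 0.0556
[-0.0123  0.0035  0.0609] [ 0.0192  0.0031 -0.9998] [ 0.29  0.52  0.08  1.86 -0.07  0.75  0.44]
[ 272  214   61   56 2592] [301.66589506 241.93132716] [ 0.53411849 -0.2687784   0.048     ]
```

```bash
python3 -m pendant '-0.6 0.2 0 0;-0.6 0.2 0 0;0 0 0 0;0 0 0 0'; python3 - <<'E'
from h import *
o=r.get_obs();Rt=Ro.from_rotvec(o['orientation']).as_matrix()
print((Rt.T@(np.array([.534,-.268,.029])-o['tcp_pos'])).round(4),Rt[:,2].round(4),o['qvel'].round(3))
E
```

```text
clock: 2.13
tcp_pos: [0.5359, -0.2692, 0.0956]
orientation: [-3.141, -0.041, -0.042]
contact_force: [0.4, 0.1, 0.2]
grip_width: 0.0554
[-0.0036 -0.0012  0.0665] [ 2.680e-02  8.000e-04 -9.996e-01] [ 0.01  -0.023  0.007  0.009  0.004  0.006  0.004]
```

```bash
python3 -m pendant '0 0 0 0;0 0 0 0;0 0 0 0'; python3 -m pendant '-0.4 -0.1 1 0;-0.1 0 1 0;-0.1 0 1 0;0 0 0 0'; python3 - <<'E'
from h import *
o=r.get_obs();Rt=Ro.from_rotvec(o['orientation']).as_matrix()
print((Rt.T@(np.array([.534,-.268,.029])-o['tcp_pos'])).round(4),Rt[:,2].round(4),o['qvel'].round(3))
E
```

```text
clock: 2.38
tcp_pos: [0.5361, -0.2699, 0.097]
orientation: [3.141, 0.039, 0.045]
contact_force: [0.5, 0.5, 0.5]
grip_width: 0.055
clock: 2.72
tcp_pos: [0.5305, -0.2687, 0.0637]
orientation: [3.141, 0.04, 0.045]
contact_force: [0.0, 0.6, 0.3]
grip_width: 0.0553
[ 0.0025 -0.0006  0.0348] [ 0.0288  0.     -0.9996] [ 0.001 -0.004 -0.001 -0.007  0.     0.005 -0.001]
```

```bash
python3 -m pendant '0.2 0 0.9 0;0.1 0 0.9 0;0 0 0.9 0;0 0 0.6 0;0 0 0 0'; python3 - <<'E'
from h import *
o=r.get_obs();Rt=Ro.from_rotvec(o['orientation']).as_matrix()
print((Rt.T@(np.array([.534,-.268,.029])-o['tcp_pos'])).round(4),Rt[:,2].round(4),o['joints'].round(3))
grab('wrist','wrist4');grab('scene','scene4')
E
```

```text
clock: 3.13
tcp_pos: [0.5339, -0.2679, 0.0251]
orientation: [-3.14, -0.04, -0.041]
contact_force: [-0.5, -0.8, 0.1]
grip_width: 0.0553
[ 0.0002  0.0001 -0.0039] [ 0.0258  0.0014 -0.9997] [ 0.317  0.605  0.065  1.909 -0.084  0.607  0.464]
```

View pics/wrist4.png

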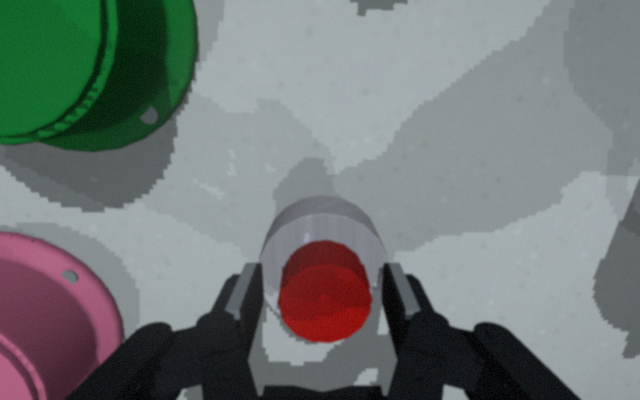

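The knob is centred between the pads at (324,290). I'm rising 4 mm so the tips clear the skirt top, then closing gently.

```bash
python3 -m pendant '0 0 -0.4 0;0 0 0 0' ; python3 -m pendant '0 0 0 0;0 0 0 0;0 0 0 0;0 0 0 0;0 0 0 0' 255 40; python3 - <<'E'
from h import *
st()
E
```

```text
clock: 3.4
tcp_pos: [0.5347, -0.2685, 0.0311]
orientation: [-3.141, -0.04, -0.043]
contact_force: [0.3, 0.2, 1.0]
grip_width: 0.0553
clock: 3.82
tcp_pos: [0.5359, -0.2692, 0.0336]
orientation: [3.14, 0.04, 0.049]
contact_force: [-0.8, -0.4, -0.4]
grip_width: 0.0364
clock 3.8167
joints [ 0.3163  0.5919  0.0669  1.9061 -0.0828  0.6166  0.4634]
tcp_pos [ 0.5359 -0.2692  0.0336]
orientation [3.1396 0.0395 0.0493]
contact_force [-0.7944 -0.4272 -0.3749]
moment [-0.0217  0.0034 -0.0075]
grip_width 0.0364
```

```bash
python3 -m pendant '0 0 -1.5 0;0 0 -3 0;0 0 -3 0;0 0 -3 0;0 0 -3 0;0 0 -2.5 0;0 0 0 0' ; python3 - <<'E'
from h import *
st();o=r.get_obs();print(Ro.from_rotvec(o['orientation']).as_matrix()[:,2].round(4))
grab('wrist','wrist5')
E
```

```text
clock: 4.4
tcp_pos: [0.5283, -0.268, 0.1973]
orientation: [-3.139, -0.04, -0.037]
contact_force: [0.3, -0.1, -0.5]
grip_width: 0.0366
clock 4.4
joints [ 0.2928  0.3654  0.0981  1.8155 -0.0567  0.9417  0.4422]
tcp_pos [ 0.5283 -0.268   0.1973]
orientation [-3.1394 -0.0397 -0.0374]
contact_force [ 0.2798 -0.056  -0.5406]
moment [-0.0312 -0.0398 -0.0456]
grip_width 0.0366
[ 0.0238  0.0021 -0.9997]
```

View pics/wrist5.png

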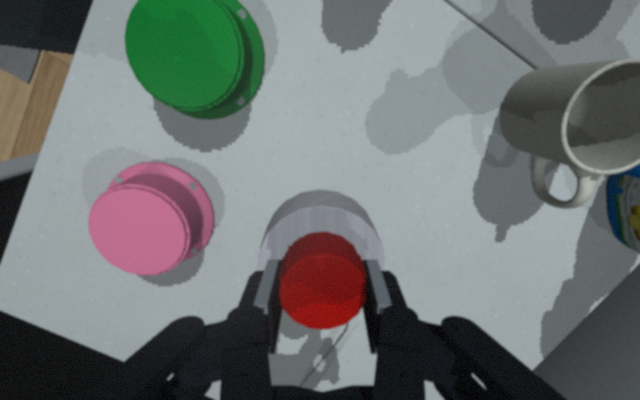

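The lid is held, knob at (322,282) between the pads. I'm moving towards the jar and stopping short to measure its mouth.

```bash
python3 -m pendant '0.6 -2.4 0 0;0.6 -2.4 0 0;0.6 -2.4 0 0;0.6 -2.4 0 0;0.5 -2.4 0 0;0 0 0 0;0 0 0 0' ; python3 - <<'E'
from h import *
st();o=r.get_obs();print(Ro.from_rotvec(o['orientation']).as_matrix()[:,2].round(4))
c,R,t,K=grab('wrist','wrist6');print(proj([.5665,-.0264,.123],R,t,K))
E
```

```text
clock: 5.03
tcp_pos: [0.5495, -0.1427, 0.1882]
orientation: [-3.138, -0.033, -0.017]
contact_force: [-0.1, -1.1, -0.6]
grip_width: 0.0362
clock 5.0333
joints [ 0.1033  0.3421  0.0547  1.8711 -0.0298  0.9187  0.194 ]
tcp_pos [ 0.5495 -0.1427  0.1882]
orientation [-3.1378 -0.0335 -0.0174]
contact_force [-0.1422 -1.0716 -0.6371]
moment [-0.0588  0.0322 -0.0585]
grip_width 0.0362
[ 0.011   0.0037 -0.9999]
[357.09012002  23.11354088]
```

View pics/wrist6.png

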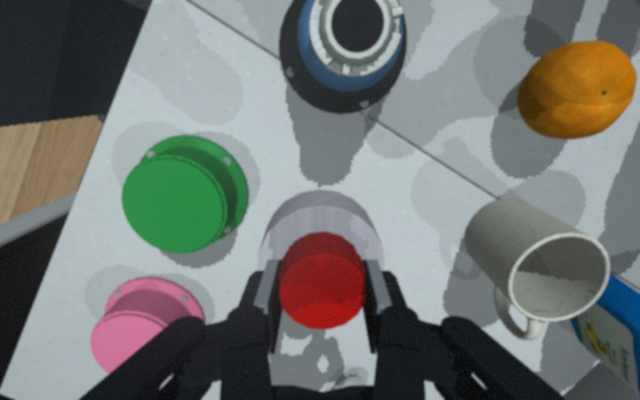

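The mouth appears at (357,23), just where predicted. I'm refining it and computing the offset.

```bash
python3 - <<'E'
from h import *
c,R,t,K=load('wrist6');g=c.max(2)
m=np.zeros(g.shape,np.uint8);m[0:60,325:392]=(g[0:60,325:392]<75)
nn,l,s,ce=cv2.connectedComponentsWithStats(m)
for i in range(1,nn):
    if s[i,4]>300:
        cs=cv2.findContours((l==i).astype(np.uint8),0,cv2.CHAIN_APPROX_NONE)[0];e=cv2.fitEllipse(cs[0]);print(s[i],ce[i],e[0],onz(*e[0],.123,R,t,K).round(4))
# scene: dark opening
for n,box in(('scene0',(138,160,283,312)),('side0',(160,185,258,288))):
    c,R,t,K=load(n);g=c.max(2);a,b,x,y=box
    print(proj([.5665,-.0264,.123],R,t,K))
    m=np.zeros(g.shape,np.uint8);m[a:b,x:y]=g[a:b,x:y]<70
    nn,l,s,ce=cv2.connectedComponentsWithStats(m)
    for i in range(1,nn):
        if s[i,4]>15:print(n,s[i],ce[i],onz(*ce[i],.123,R,t,K).round(4))
E
```

```text
[ 332    0   51   51 2135] [357.10210773  23.71241218] (357.0968933105469, 23.691802978515625) [ 0.5665 -0.0267  0.123 ]
[296.62481451 146.16010395]
scene0 [293 143   8   7  47] [296.38297872 145.70212766] [ 0.5668 -0.0249  0.123 ]
[270.73425911 170.37527015]
side0 [266 166  10   8  58] [270.34482759 169.68965517] [ 0.568  -0.0245  0.123 ]
side0 [285 177   3   8  16] [286.375 180.5  ] [ 0.5557 -0.0775  0.123 ]
```

```bash
cat >> h.py <<'E'
def dl(x,y,z):
    o=r.get_obs();Rt=Ro.from_rotvec(o['orientation']).as_matrix()
    print('delta cm',(100*Rt.T@(np.array([x,y,z])-o['tcp_pos'])).round(2),'z',Rt[:,2].round(4),'q7',o['joints'][6].round(2),'F',np.round(o['contact_force'],2),'M',np.round(o['moment'],3))
E
python3 -m pendant '0.3 -2 -0.1 0;0.3 -2 -0.1 0;0.3 -2 -0.1 0;0.3 -2 -0.1 0;0.3 -1.5 -0.1 0;0.1 -1 0 0;0 0 0 0'; python3 -c "
from h import *
dl(.5667,-.0268,.16)"
```

```text
clock: 5.67
tcp_pos: [0.5602, -0.0423, 0.1881]
orientation: [-3.14, -0.012, -0.003]
contact_force: [-0.2, 0.7, -0.3]
grip_width: 0.0367
delta cm [ 0.66 -1.54  2.81] z [ 0.0019  0.0013 -1.    ] q7 -0.02 F [-0.21  0.66 -0.3 ] M [-0.036 -0.025  0.073]
```

Tilt is now nearly zero. I'm closing the rest of the distance slowly.

```bash
python3 -m pendant '0.4 -0.8 0 0;0.3 -0.7 0 0;0.1 -0.3 0 0;0 0 0 0'; python3 -c "
from h import *
dl(.5667,-.0268,.16);grab('wrist','w7');grab('side','s7')"
```

```text
clock: 6.0
tcp_pos: [0.5681, -0.0271, 0.187]
orientation: [3.141, 0.004, 0.0]
contact_force: [0.9, 0.5, -1.0]
grip_width: 0.0364
delta cm [-0.14 -0.03  2.7 ] z [ 1.e-04 -6.e-04 -1.e+00] q7 -0.05 F [ 0.88  0.49 -1.02] M [ 0.008 -0.05   0.012]
```

View pics/w7.png

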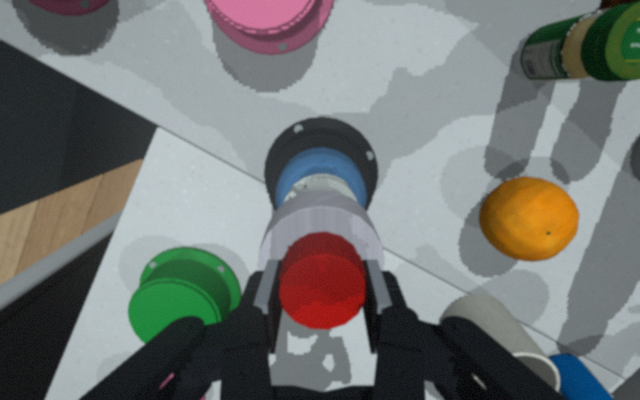

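View pics/s7.png

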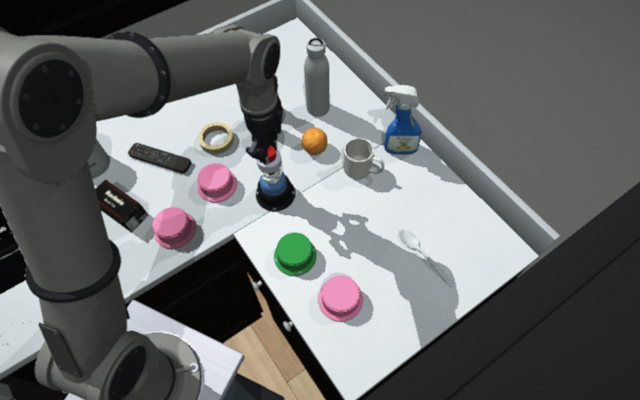

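In both views the lid, (322,280) in the wrist view, hangs over the jar. I'm descending to just above contact.

```bash
python3 -m pendant '-0.1 0 1 0;0 0 1 0;0 0 0.8 0;0 0 0.4 0;0 0 0 0'; python3 -c "
from h import *
dl(.5667,-.0268,.146)"
```

```text
clock: 6.52
tcp_pos: [0.5658, -0.0302, 0.1512]
orientation: [3.14, -0.001, -0.001]
contact_force: [0.1, 0.2, -0.3]
grip_width: 0.0367
delta cm [ 0.09 -0.34  0.52] z [-0.001  -0.0019 -1.    ] q7 -0.05 F [ 0.15  0.22 -0.27] M [-0.047 -0.036 -0.029]
```

```bash
python3 -m pendant '0 -0.3 0.1 0;0 -0.1 0.2 0;0 0 0.15 0'; python3 -c "
from h import *
dl(.5667,-.0268,.146)"
```

```text
clock: 6.77
tcp_pos: [0.5661, -0.0263, 0.1462]
orientation: [3.139, -0.003, -0.001]
contact_force: [-0.8, -0.4, 1.4]
grip_width: 0.0361
delta cm [0.06 0.05 0.02] z [-8.0e-04 -2.2e-03 -1.0e+00] q7 -0.06 F [-0.81 -0.36  1.4 ] M [-0.071  0.037 -0.04 ]
```

Possibly light contact. I'm easing down in small steps.

```bash
python3 -m pendant '0.05 0.05 0.15 0;0 0 0.15 0';python3 -m pendant '0 0 0.15 0;0 0 0.1 0'; python3 -c "
from h import *
dl(.5667,-.0268,.143)"
```

```text
clock: 6.93
tcp_pos: [0.5671, -0.0265, 0.1435]
orientation: [3.14, -0.002, 0.0]
contact_force: [1.1, 0.3, 0.5]
grip_width: 0.0366
clock: 7.1
tcp_pos: [0.5672, -0.0265, 0.1413]
orientation: [3.14, -0.002, 0.001]
contact_force: [-1.9, -1.3, 4.4]
grip_width: 0.0367
delta cm [-0.05  0.03 -0.17] z [ 6.0e-04 -2.1e-03 -1.0e+00] q7 -0.06 F [-1.87 -1.31  4.38] M [-0.057  0.397  0.012]
```

Contact at about 4 N: the lugs are on the ridges. I'm turning backwards in small steps with a light down bias and watching for the drop.

```bash
python3 -m pendant '0 0 0.05 -5;0 0 0.05 -5;0 0 0.05 -5;0 0 0.05 -5' - 30; python3 -c "
from h import *
dl(.5667,-.0268,.143)"
```

```text
clock: 7.43
tcp_pos: [0.57, -0.0271, 0.1415]
orientation: [3.087, 0.56, 0.01]
contact_force: [-1.2, 0.4, 4.3]
grip_width: 0.0362
delta cm [-0.29 -0.14 -0.15] z [ 0.0069 -0.0027 -1.    ] q7 0.26 F [-1.16  0.4   4.32] M [ 0.127  0.354 -0.129]
```

```bash
python3 -m pendant '-0.15 -0.07 0.05 -5;-0.15 -0.07 0.05 -5;0 0 0.05 -5'; python3 -c "
from h import *
dl(.5667,-.0268,.143)"
```

```text
clock: 7.68
tcp_pos: [0.5702, -0.0267, 0.1423]
orientation: [2.98, 0.976, 0.022]
contact_force: [-2.0, 1.1, 2.6]
grip_width: 0.0365
delta cm [-0.29 -0.2  -0.07] z [ 0.0153 -0.0017 -0.9999] q7 0.51 F [-2.02  1.06  2.64] M [ 0.239  0.482 -0.137]
```

```bash
python3 -m pendant '-0.3 -0.2 0.08 -4;-0.2 -0.2 0.08 -4;-0.1 -0.1 0.08 -4'; python3 -c "
from h import *
dl(.5667,-.0268,.143)"
```

```text
clock: 7.93
tcp_pos: [0.5682, -0.0257, 0.143]
orientation: [2.849, 1.295, 0.041]
contact_force: [2.3, 1.2, 3.0]
grip_width: 0.0364
delta cm [-0.19 -0.04 -0.01] z [ 2.850e-02  5.000e-04 -9.996e-01] q7 0.7 F [2.29 1.18 2.98] M [ 0.245 -0.476 -0.108]
```

```bash
python3 -m pendant '0 0 0.08 -7;0 0 0.08 -7'; python3 -c "
from h import *
dl(.5667,-.0268,.143)";python3 -m pendant '0 0 0.05 0;0 0 0.05 0'; python3 -c "
from h import *
dl(.5667,-.0268,.143)"
```

```text
clock: 8.1
tcp_pos: [0.5698, -0.0251, 0.1425]
orientation: [2.66, 1.641, 0.044]
contact_force: [-0.8, -0.4, -0.1]
grip_width: 0.0364
delta cm [-0.29 -0.19 -0.06] z [ 0.0324  0.0012 -0.9995] q7 0.93 F [-0.8  -0.35 -0.07] M [ 0.116  0.22  -0.029]
clock: 8.27
tcp_pos: [0.5695, -0.0251, 0.1413]
orientation: [2.659, 1.643, 0.044]
contact_force: [-1.5, -0.2, -0.5]
grip_width: 0.036
delta cm [-0.28 -0.17 -0.18] z [ 0.032   0.0017 -0.9995] q7 0.93 F [-1.45 -0.25 -0.49] M [ 0.013  0.044 -0.03 ]
```

The vertical force has vanished at 63° of backturn, so it may be at the gap. I'm lowering gently without turning.

```bash
python3 -m pendant '-0.1 -0.1 0.2 0;-0.1 -0.1 0.2 0'; python3 -c "
from h import *
dl(.5667,-.0268,.1355)"
```

```text
clock: 8.43
tcp_pos: [0.5672, -0.026, 0.137]
orientation: [2.664, 1.635, 0.045]
contact_force: [0.5, 1.1, 0.1]
grip_width: 0.0365
delta cm [-0.09 -0.01  0.15] z [ 0.0327  0.002  -0.9995] q7 0.92 F [0.45 1.13 0.08] M [ 0.289 -0.297 -0.005]
```

It is sinking freely into the gap. I'm carrying on down.

```bash
python3 -m pendant '-0.1 0 0.15 0;0 0 0.15 0'; python3 -c "
from h import *
dl(.5667,-.0268,.1355)"
```

```text
clock: 8.6
tcp_pos: [0.5678, -0.0262, 0.1342]
orientation: [2.666, 1.631, 0.049]
contact_force: [0.5, -1.4, 4.5]
grip_width: 0.0362
delta cm [-0.1  -0.07 -0.13] z [ 0.0353  0.0028 -0.9994] q7 0.92 F [ 0.52 -1.43  4.51] M [-0.162  0.052 -0.012]
```

At the bottom of the gap: 4.5 N at TCP 0.134, so the lower edge is near 103.5 mm as described. I'm now screwing clockwise, following it down.

```bash
python3 -m pendant '-0.05 -0.05 0.03 5;0 0 0.05 5;0 0 0.05 5' - 25; python3 -c "
from h import *
dl(.5667,-.0268,.1317)"
```

```text
clock: 8.85
tcp_pos: [0.5677, -0.0266, 0.1334]
orientation: [2.866, 1.256, 0.054]
contact_force: [-1.4, -0.8, 3.7]
grip_width: 0.0367
delta cm [-0.09 -0.07  0.17] z [ 0.0364  0.0025 -0.9993] q7 0.68 F [-1.36 -0.78  3.69] M [-0.155  0.37   0.072]
```

```bash
python3 -m pendant '-0.05 -0.05 0.07 5;0 0 0.07 5;0 0 0.07 5'; python3 -c "
from h import *
dl(.5667,-.0268,.1317)"; python3 -m pendant '-0.05 -0.05 0.07 5;0 0 0.07 5'; python3 -c "
from h import *
dl(.5667,-.0268,.1317)"
```

```text
clock: 9.1
tcp_pos: [0.5672, -0.0274, 0.1321]
orientation: [3.015, 0.848, 0.056]
contact_force: [-0.5, -0.2, 3.6]
grip_width: 0.0363
delta cm [-0.01 -0.07  0.04] z [ 0.0366  0.0012 -0.9993] q7 0.43 F [-0.53 -0.2   3.56] M [-0.02   0.191  0.009]
clock: 9.27
tcp_pos: [0.5668, -0.0278, 0.1314]
orientation: [3.083, 0.565, 0.058]
contact_force: [-0.9, -1.5, 3.8]
grip_width: 0.0364
delta cm [ 0.02 -0.1  -0.03] z [ 3.740e-02  2.000e-04 -9.993e-01] q7 0.27 F [-0.92 -1.55  3.76] M [-0.156  0.308  0.056]
```

About 37° screwed with moment near 0. I'm continuing to the stop in shorter steps.

```bash
python3 -m pendant '0 -0.05 0.06 5;0 -0.05 0.06 5;0 0 0.06 4'; python3 -c "
from h import *
dl(.5667,-.0268,.1297)"; python3 -m pendant '0 0 0.06 4;0 0 0.06 3'; python3 -c "
from h import *
dl(.5667,-.0268,.1297)"
```

```text
clock: 9.52
tcp_pos: [0.5668, -0.0283, 0.1305]
orientation: [3.133, 0.159, 0.06]
contact_force: [-1.1, 0.4, 3.0]
grip_width: 0.0365
delta cm [ 0.   -0.15  0.08] z [ 0.0381 -0.002  -0.9993] q7 0.03 F [-1.1   0.36  3.  ] M [0.038 0.352 0.077]
clock: 9.68
tcp_pos: [0.5665, -0.0286, 0.1296]
orientation: [3.139, -0.046, 0.058]
contact_force: [-1.3, 0.7, 5.4]
grip_width: 0.0365
delta cm [ 0.02 -0.18 -0.01] z [ 0.0372 -0.0027 -0.9993] q7 -0.08 F [-1.27  0.75  5.36] M [0.133 0.419 0.107]
```

```bash
python3 -m pendant '0 -0.1 0.04 3;0 -0.05 0.04 3'; python3 -c "
from h import *
dl(.5667,-.0268,.1297)"; python3 -m pendant '0 0 0.04 3;0 0 0.04 3'; python3 -c "
from h import *
dl(.5667,-.0268,.1297)"
```

```text
clock: 9.85
tcp_pos: [0.5663, -0.0278, 0.1292]
orientation: [3.132, -0.222, 0.058]
contact_force: [-1.0, 0.6, 3.9]
grip_width: 0.0364
delta cm [ 0.03 -0.11 -0.05] z [ 0.0367 -0.004  -0.9993] q7 -0.18 F [-0.98  0.56  3.93] M [-0.024  0.351  0.146]
clock: 10.02
tcp_pos: [0.5661, -0.0278, 0.1289]
orientation: [-3.116, 0.395, -0.057]
contact_force: [-0.7, 1.2, 3.8]
grip_width: 0.0366
delta cm [ 0.04 -0.11 -0.08] z [ 0.0362 -0.0046 -0.9993] q7 -0.28 F [-0.75  1.22  3.81] M [0.169 0.421 0.291]
```

The moment is climbing as a spring would (0.15 → 0.29 N m over 5.7°) at about 69° of turning, so this is the hard stop. I'm adding one tiny nudge to confirm.

```bash
python3 -m pendant '0 0 0.03 2'; python3 -c "
from h import *
dl(.5667,-.0268,.1297)
for n in('wrist','side','scene'):grab(n,n[0]+'8')"
```

```text
clock: 10.1
tcp_pos: [0.566, -0.0276, 0.1289]
orientation: [-3.108, 0.452, -0.057]
contact_force: [-1.6, 0.6, 4.4]
grip_width: 0.0366
delta cm [ 0.05 -0.1  -0.08] z [ 0.0358 -0.0049 -0.9993] q7 -0.31 F [-1.56  0.62  4.44] M [0.05  0.343 0.374]
```

View pics/w8.png

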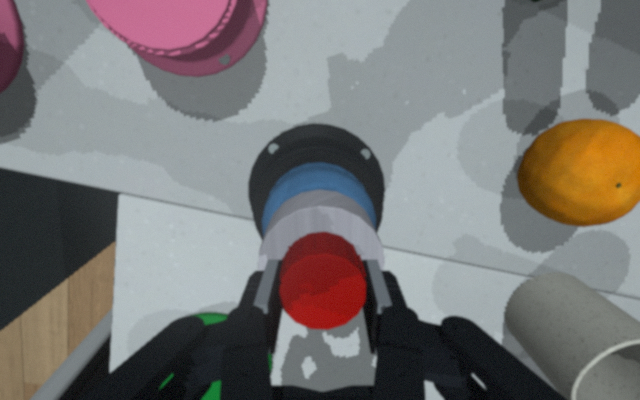

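The lid is seated on the jar, knob at (323,280), and 0.37 N m confirms the stop. I'm easing the twist and the down force off, short of unscrewing.

```bash
python3 -m pendant '0 0 0 -4;0 0 0 -3'; python3 -c "
from h import *
dl(.5667,-.0268,.1297)"
```

```text
clock: 10.42
tcp_pos: [0.5663, -0.0276, 0.1292]
orientation: [3.129, -0.247, 0.058]
contact_force: [-0.5, -0.5, 3.4]
grip_width: 0.0365
delta cm [ 0.03 -0.08 -0.05] z [ 0.0366 -0.0054 -0.9993] q7 -0.2 F [-0.5  -0.55  3.44] M [0.098 0.198 0.121]
```

Twist is down to 0.12 N m, still on the tightening side. I'm opening the fingers.

```bash
python3 -m pendant '0 0 0 0;0 0 0 0;0 0 0 0;0 0 0 0' 90; python3 -c "
from h import *
dl(.5667,-.0268,.1297)
grab('wrist','w9')"
```

```text
clock: 10.75
tcp_pos: [0.5657, -0.0283, 0.1284]
orientation: [3.128, -0.25, 0.056]
contact_force: [0.1, -0.1, -1.0]
grip_width: 0.0554
delta cm [ 0.08 -0.17 -0.13] z [ 0.0355 -0.0055 -0.9994] q7 -0.2 F [ 0.09 -0.11 -1.  ] M [ 0.041  0.062 -0.027]
```

View pics/w9.png

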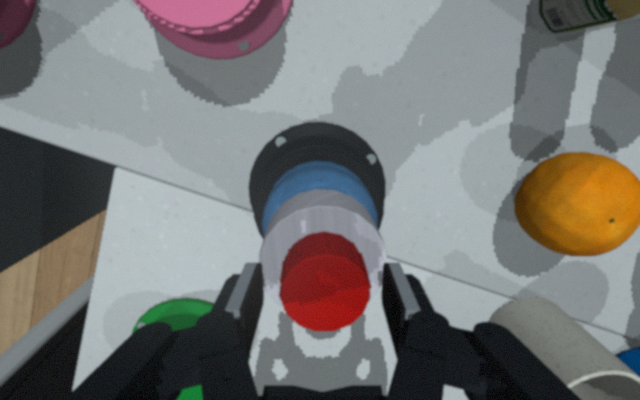

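The fingers are clear of the knob at (325,280) and all forces are near zero. I'm regripping once to check the stop: from rest, the moment should rise almost at once.

```bash
python3 -m pendant '0 -0.1 -0.2 0;0 0 0 0;0 0 0 0;0 0 0 0' 255 25; python3 -c "
from h import *
dl(.5667,-.0268,.1297)"; python3 -m pendant '0 0 0.06 3;0 0 0.05 3'; python3 -c "
from h import *
dl(.5667,-.0268,.1297)"; python3 -m pendant '0 0 0.05 3;0 0 0.05 2'; python3 -c "
from h import *
dl(.5667,-.0268,.1297)"
```

```text
clock: 11.13
tcp_pos: [0.5658, -0.0273, 0.1304]
orientation: [3.128, -0.252, 0.056]
contact_force: [0.3, -0.8, 1.0]
grip_width: 0.0367
delta cm [ 0.07 -0.06  0.08] z [ 0.0354 -0.0057 -0.9994] q7 -0.2 F [ 0.26 -0.75  0.97] M [-0.017  0.114  0.046]
clock: 11.3
tcp_pos: [0.5658, -0.0275, 0.1296]
orientation: [3.112, -0.419, 0.056]
contact_force: [-0.5, -0.1, 1.7]
grip_width: 0.0372
delta cm [ 0.06 -0.09 -0.  ] z [ 0.0354 -0.0059 -0.9994] q7 -0.3 F [-0.5  -0.06  1.7 ] M [-0.031  0.246  0.183]
clock: 11.47
tcp_pos: [0.5657, -0.0275, 0.129]
orientation: [-3.091, 0.56, -0.056]
contact_force: [-1.4, 0.4, 3.5]
grip_width: 0.037
delta cm [ 0.07 -0.1  -0.07] z [ 0.0349 -0.0061 -0.9994] q7 -0.38 F [-1.44  0.42  3.5 ] M [-0.039  0.349  0.334]
```

The moment rises straight from rest with the jar-spring slope, so the lid is at its hard stop. I'm easing off, opening and withdrawing upwards.

```bash
python3 -m pendant '0 0 0 -4;0 0 0 -3';python3 -m pendant '0 0 0 0;0 0 0 0;0 0 0 0;0 0 0 0' 90; python3 -c "
from h import *
dl(.5667,-.0268,.1297)"; python3 -m pendant '0.05 -0.1 -1 0;0 0 -1 0;0 0 -1.5 0;0 0 -3 0;0 0 -3 0;0 0 -3 0;0 0 -2 0;0 0 0 0';python3 -c "
from h import *
dl(.5667,-.0268,.1297)"
```

```text
clock: 11.63
tcp_pos: [0.5659, -0.0275, 0.1295]
orientation: [3.117, -0.367, 0.057]
contact_force: [-0.1, 0.1, 1.8]
grip_width: 0.0366
clock: 11.97
tcp_pos: [0.5657, -0.0275, 0.1294]
orientation: [3.117, -0.371, 0.056]
contact_force: [-0.3, -0.6, -0.4]
grip_width: 0.0554
delta cm [ 0.08 -0.09 -0.03] z [ 0.0352 -0.0067 -0.9994] q7 -0.27 F [-0.33 -0.6  -0.4 ] M [-0.053  0.025  0.016]
clock: 12.63
tcp_pos: [0.56, -0.0254, 0.2859]
orientation: [3.116, -0.377, 0.054]
contact_force: [0.8, 0.2, -0.4]
grip_width: 0.0553
delta cm [1.400e-01 1.000e-02 1.563e+01] z [ 0.034  -0.0066 -0.9994] q7 -0.29 F [ 0.76  0.17 -0.43] M [0.003 0.026 0.051]
```

```bash
python3 -m pendant '0 3 0 0;0 3 0 0;0 3 0 0;0 2 0 0;0 0 0 0;0 0 0 0'; python3 - <<'E'
from h import *
rays=[]
for n in('scene','side','wrist'):
    c,R,t,K=grab(n,n+'10'); hsv=cv2.cvtColor(c,cv2.COLOR_RGB2HSV)
    m=(((hsv[...,0]<6)|(hsv[...,0]>174))&(hsv[...,1]>180)&(hsv[...,2]>90)).astype(np.uint8)
    nn,l,s,ce=cv2.connectedComponentsWithStats(m);i=1+np.argmax(s[1:,4]);print(n,s[i],ce[i],proj([.5667,-.0268,.1385],R,t,K).round(1));rays.append(ray(*ce[i],R,t,K))
rr=rays[:2]
A=sum(np.eye(3)-np.outer(d,d) for c,d in rr);b=sum((np.eye(3)-np.outer(d,d))@c for c,d in rr)
print(np.linalg.solve(A,b))
A=sum(np.eye(3)-np.outer(d,d) for c,d in rays);b=sum((np.eye(3)-np.outer(d,d))@c for c,d in rays)
print(np.linalg.solve(A,b))
a=cv2.resize(cv2.imread('pics/side10.png')[110:280,200:420],(580,448),interpolation=cv2.INTER_CUBIC)
cv2.imwrite('pics/c10.png',a)
E
```

```text
clock: 13.13
tcp_pos: [0.534, -0.1342, 0.2919]
orientation: [-3.118, 0.373, -0.069]
contact_force: [-0.8, 0.5, -0.9]
grip_width: 0.0554
scene [297 139   6  10  41] [299.80487805 143.29268293] [296.5 143. ]
side [263 160  14  11 126] [269.42857143 165.01587302] [270.2 167. ]
wrist [ 300   24   45   50 1325] [322.25207547  49.56226415] [321.9  50.3]
[ 0.58489748 -0.01293031  0.10938635]
[ 0.57022035 -0.02702274  0.13907509]
```

View pics/c10.png

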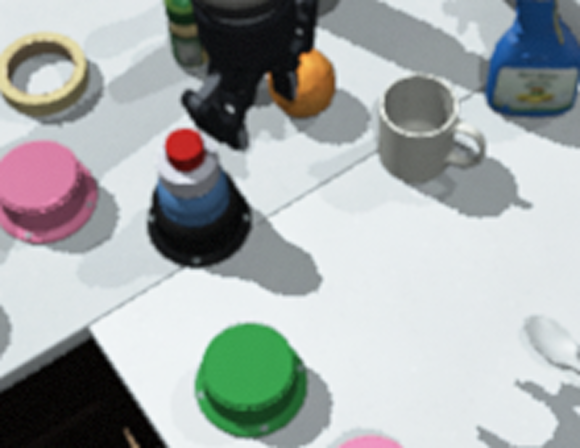

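View pics/wrist10.png

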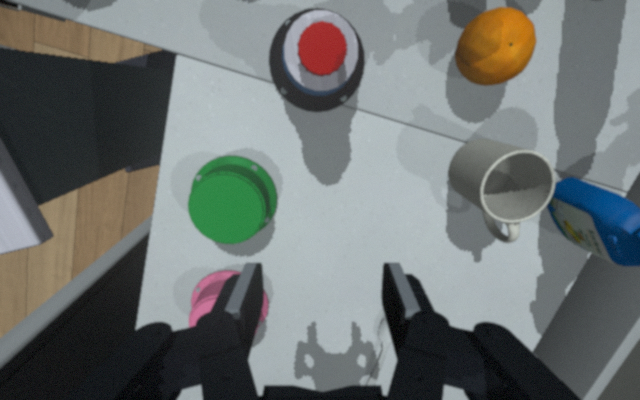

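View pics/scene10.png

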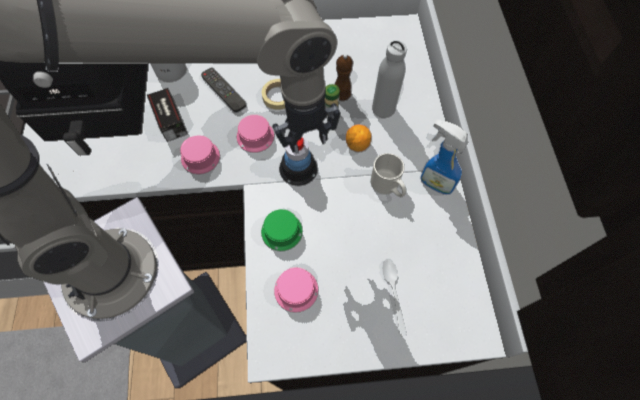

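The side crop shows the lid level on the jar, knob at (185,150). The wrist view has it concentric with the holder, knob at (322,48), against (321.9,50.3) predicted for fully home. The bystanders look unmoved and the gripper is clear. I'm handing in.

```bash
python3 -c "
from h import *
print(r.hand_in())"
```

```text
the job is handed in; nothing more can be done
None
```

The lid is screwed down to its stop on the blue jar in the black holder. I let go, moved the arm clear and handed the job in at about 13 s.

- **Screwing down:** I set the lid on the mouth at about 4 N and turned it anticlockwise about 63°, where it dropped about 7 mm into the thread. I then screwed it clockwise about 60–70° to the hard stop. In the readings the vertical force peaked at about 5.4 N and the twist at about 0.37 N m.
- **Checks that passed:** I let go, regripped and turned clockwise again. The moment rose at once with the jar-spring slope, so the lid was at its stop. The wrist view agreed with the fully-home position to about 1 pixel. By eye, the mug, orange, spoon, spice jar and other things look unmoved.
- **Checks that failed or disagreed:**
  - The last scene and side triangulation of the knob was useless, because the gripper half hid the knob in the scene view.
  - The side view alone was about 2 pixels off the prediction.
  - Measured TCP height at the stop came out about 1 mm lower than calculated.
  - The tool drifted to a tilt of about 2° during the turning, but the lid looked level after release.

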